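Turn the empty parts pot mouth-up on the saw's rubber mat

TASK

One of the two blue parts pots has been put away upside down. Pick it up off the table, turn it over and set it down (do not drop it) on the black rubber mat, so that it ends standing mouth-up on its foot with the whole foot on the mat, ready for screws. Leave the other pot, which already stands mouth-up with brass pins in it, where it is.

Things in the scene. Friction and masses are not known exactly. Their poses are not given: they have to be found in the camera images.
- turned_pot_centre (a point): centre, half-way up, of the empty blue metal pot that starts upside down (mouth on the table, dark foot on top): 60 mm high, 0.2 kg, rigid 3 mm wall, stands a 30 N grip across it. Straight wall 66 mm in outer diameter for the 40 mm next to the mouth, then rounding in to a flat foot 44 mm wide. z axis: from foot to mouth (down at the start); yaw means nothing.
- turned_pot_foot (a point): centre of the same pot's foot, 30 mm from its centre. A heavy slug sits there (centre of mass 12 mm from it), so the pot let go on its side on the level rocks up onto its foot, its centre ending 50 to 65 mm toward the foot's side: a quarter turn is enough, e.g. gripped with the tool leaning 45 degrees one way, set down leaning 45 degrees the other way.
- filled_pot_centre (a point): centre, half-way up, of the other blue pot, of the same shape and size, standing mouth-up on the table with brass pins in it; leave it alone. z axis from foot to mouth (up).
- mat_top (a point): centre of the top face of the fixed black rubber mat with thin grey ribs, 190 x 190 mm, sides along its x and y axes, 4 mm thick, lying on the table (top face 4 mm above the table). z up.
Mind the look-alikes: they are no part of the job. What is shaped like the part that bears filled_pot_centre but green or white is not meant.

How it is judged (in metres and radians):
On the way, in this order (a step that is already met when the one before it is completed fails the run):
1. the upside-down pot is picked up: held by the fingers with its centre more than 80 mm above the table (height (world z) of turned_pot_centre above 0.08 m and contact force between the fingers and turned_pot above 0.3 N), for 0.1 s.
2. still held, turned onto its side or further (axis less than 110 degrees from mouth-up), it is brought down over the mat, its centre less than 75 mm above the table (height (world z) of turned_pot_centre below 0.075 m and contact force between the fingers and turned_pot above 0.3 N and angle between turned_pot_centre's own z axis and vertical below 1.92 rad and x of turned_pot_centre in the frame of mat_top between -0.135 and 0.135 m and y of turned_pot_centre in the frame of mat_top between -0.135 and 0.135 m), for 0.1 s.
At the end, for the whole second after the job is handed in: The pot that was upside down stands mouth-up (within 10 degrees) and still on the mat, its whole foot on the mat (centre within 73 mm of the mat's centre along the mat's x and y), let go; the other pot stands upright within 20 mm of where it was (angle between each of turned_pot_centre, filled_pot_centre's own z axis and vertical below 0.17 rad and height (world z) of turned_pot_centre between 0.028 and 0.042 m and x of turned_pot_centre in the frame of mat_top between -0.073 and 0.073 m and y of turned_pot_centre in the frame of mat_top between -0.073 and 0.073 m and linear speed of turned_pot below 0.03 m/s and distance of filled_pot_centre from where it was at the start of the episode below 0.02 m); the robot touches nothing.
It fails at once if the filled pot is shifted by more than 20 mm or tipped by more than 17 degrees (distance of filled_pot_centre from where it was at the start of the episode above 0.02 m or angle between filled_pot_centre's own z axis and vertical above 0.3 rad).
It also fails if it takes over 40 s, if anything falls off the work surface, if the arm or the gripper's body presses on something with over 40 N, if the wrist force passes 120 N, or if a joint passes its speed limit or range.

ROBOT

A 7-joint arm with a two-finger parallel gripper is mounted at the origin on a cart in front of the work surface, level with it; the furniture and walls round the work are solid. World frame = base frame: x ahead of the robot, y to its left, z up, the work surface at z = 0. Lengths are in mm, angles in rad, forces in N, time in s.
With the tool pointing down it reaches from about 425 to 950 mm from the base axis. Payload 4.7 kg.
Tool frame: the origin (TCP) lies at the very end of the fingers, on their centre line; the grasp point (between the pads) lies 19 mm behind it; z points along the fingers, y is the direction in which the jaws open and shut (so a half turn about z gives the same grasp; the last joint's range is limited). The gripper opens to 87 mm and grips with 3 to 60 N. Pads are 19 mm wide; open, the fingers measure 117 mm over their backs; the gripper's body (75 mm by 190 mm) begins 51 mm behind the grasp point.
Start: joints at [1.149, 0.469, -0.049, 1.532, 0.024, 1.141, -0.082], TCP at [258.422, -623.592, 222.573] pointing down, gripper open.
Joint ranges: [-2.59, 2.59], [-0.33, 1.99], [-1.39, 1.29], [0.1, 2.45], [-1.04, 4.18], [0.21, 1.99], [-2.66, 2.66]. Speed limits (rad/s): [2.57, 2.57, 3.14, 3.14, 3.14, 3.14, 3.14].

INTERFACE

Orientations are given as a rotation vector (axis times angle).
In Python, from bench import r gives the robot as it stands. The module is installed in compiled form; this text tells all that it offers.
- The arm moves only by the tool apply_moves, never from a script. Its argument "targets" is a list of rows, each an object with "travel": the shift along the tool's x, y, z in cm, a list of three; "rotation": the turn, a rotation vector about the tool's x, y, z in rad, a list of three. A call has 1 to 10 rows; each row shifts and turns the commanded pose from where the row before left it, along the tool's axes as they then stand; what a row does not reach is not made up. A row lasts 1/8 s, in which the tool goes at most 62.5 mm and 10.7 degrees, less where a joint would pass 70% of its speed; a pose out of reach is approached as far as the arm can. A call with a gripper value outside its range is refused whole. "jaw" is the opening, from 0 (shut) to 1 (fully open), set as the call begins (left out, the last holds). The fingers move at their own pace and stop on an object; "squeeze" is the grip in N (left out, the last holds). Time passes only in rows, so rows that do not move let the fingers close. It gives the time, the measured TCP pose, the force and the opening at its end, in the units of the state.
- r.observe(): the state, without advancing time (a new reading comes with each control period).
- r.grab_frame(name): name is "side" or "top" or "wrist"; returns the picture (420x560x3 uint8, blue, green, red); there is no depth.
- r.camera_params(name): a dict with "mtx" (3x3 intrinsics, pixels), "camera_from_world" (4x4, takes a point from world to camera coordinates); the wrist camera has in their place "T_tool_cam" (4x4, takes a point from camera to tool coordinates, whose origin is the TCP and whose axes are the flange's). Camera axes: x right, y down, z forward; pixel columns grow to the right and rows downward; lengths in mm; the calibration is good to about 2 mm. A picture is of the moment at which its call begins: read the wrist's pose just before it. camera_params takes no time and is no camera call.
- r.close_job(): hands the job in, once; it reports no verdict.
The state is a dict: "clock": time; "qpos": joint angles; "dq": joint speeds; "effort": joint torques, N m; "position": TCP position; "tcp_rot": TCP orientation; "contact_force": force on the tool from outside, world axes, zero at the start; "torque": the same for the moment, N m; "finger_gap": finger opening in mm.
Only numpy, scipy, OpenCV 4.12 (cv2) and the standard library are available. Lean on these libraries where they do the work, as an engineer would, in place of code of your own. Each camera call takes 0.05 s, during which the arm holds its last target.

## Working session

There is one attempt and no reset: what is moved stays moved. The work goes in short steps, Python scripts to look and compute and a tool call to move; the robot and the scene stay as the last step left them, time stands still between calls to the robot, and variables do not carry over. Pictures are saved under pics/ and viewed, and the job is handed in when it is done.

Besides the shell and the picture viewer there is one more tool, called as name(argument=value, ...), one argument or row to a line, values as JSON. apply_moves: Moves the arm, as the interface text tells. Its arguments: {"type":"object","properties":{"targets":{"type":"array","items":{"type":"object","properties":{"travel":{"type":"array","items":{"type":"number"}},"rotation":{"type":"array","items":{"type":"number"}}}}},"jaw":{"type":"number"},"squeeze":{"type":"number"}},"required":["targets"]}

```bash
mkdir -p pics; python3 - <<'E'
from bench import r
import cv2,numpy as np
np.set_printoptions(precision=3,suppress=True)
for n in ("top","side"):
    cv2.imwrite(f"pics/{n}0.png",r.grab_frame(n)); p=r.camera_params(n); print(n,p)
print(r.camera_params("wrist")); print(r.observe())
E
```

```text
top {'mtx': array([[421.719,   0.   , 290.064],
       [  0.   , 421.719, 209.126],
       [  0.   ,   0.   ,   1.   ]]), 'camera_from_world': array([[   0.15 ,   -0.989,   -0.004, -282.076],
       [  -0.967,   -0.146,   -0.206,  444.464],
       [   0.203,    0.035,   -0.978,  848.381],
       [   0.   ,    0.   ,    0.   ,    1.   ]])}
side {'mtx': array([[511.331,   0.   , 278.691],
       [  0.   , 511.331, 211.766],
       [  0.   ,   0.   ,   1.   ]]), 'camera_from_world': array([[ -0.957,  -0.29 ,  -0.02 , 379.43 ],
       [ -0.153,   0.561,  -0.814, 263.002],
       [  0.247,  -0.776,  -0.581, 631.702],
       [  0.   ,   0.   ,   0.   ,   1.   ]])}
{'mtx': array([[300.43 ,   0.   , 286.257],
       [  0.   , 300.43 , 209.265],
       [  0.   ,   0.   ,   1.   ]]), 'T_tool_cam': array([[   0.   ,   -0.966,   -0.26 ,   70.826],
       [   1.   ,    0.001,   -0.001,   -0.171],
       [   0.001,   -0.26 ,    0.966, -162.628],
       [   0.   ,    0.   ,    0.   ,    1.   ]])}
{'clock': 0.1, 'qpos': array([ 1.149,  0.469, -0.049,  1.534,  0.024,  1.141, -0.082]), 'dq': array([-0.   ,  0.001, -0.001, -0.003,  0.   , -0.001, -0.001]), 'effort': array([  0.   , -50.917,  -0.081, -23.683,  -0.062,   0.034,   0.   ]), 'position': array([ 258.145, -623.092,  221.596]), 'tcp_rot': array([-3.079, -0.613,  0.001]), 'contact_force': array([0.097, 0.073, 0.851]), 'torque': array([ 0.005,  0.058, -0.   ]), 'finger_gap': 86.76150207405375}
```

View pics/top0.png

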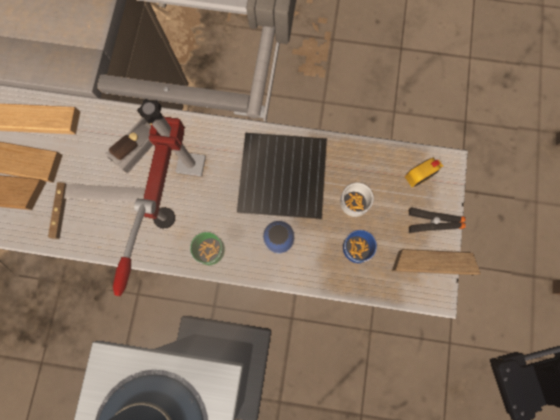

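View pics/side0.png

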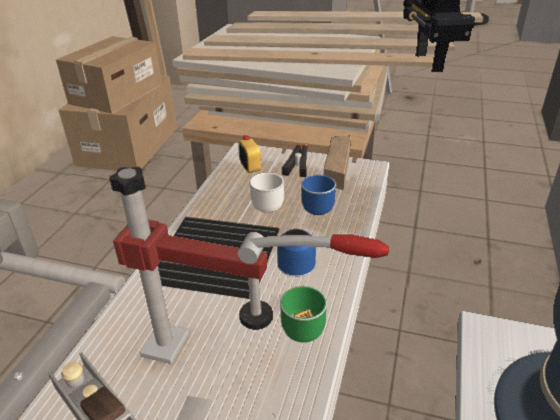

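The top view shows four pots:
- An upside-down blue pot with a dark foot at (278,236). This is the target.
- A blue pot with pins at (359,247), to be left alone.
- A white pot at (356,200) and a green pot at (207,249), both look-alikes.

The mat is around (283,175). A clamp with a red lever stands at about (120–190, 100–290).

```bash
cat > h.py <<'E'
import numpy as np,cv2
from bench import r
from scipy.spatial.transform import Rotation as R
np.set_printoptions(precision=2,suppress=True)
def back(n,uv,z):
    p=r.camera_params(n);M=p["camera_from_world"];K=p["mtx"]
    d=M[:3,:3].T@np.linalg.inv(K)@np.array([uv[0],uv[1],1.]);c=-M[:3,:3].T@M[:3,3]
    return c+d*(z-c[2])/d[2]
def proj(n,P):
    p=r.camera_params(n);q=p["camera_from_world"]@np.append(P,1);u=p["mtx"]@q[:3];return u[:2]/u[2]
E
python3 - <<'E'
from h import *
for nm,uv,z in [("foot",(278,235),60),("filled rim",(359.5,246),60),("white",(356,199),60),("green",(207,248),60),
 ("matTL",(244,133),4),("matTR",(327,137),4),("matBR",(321,217),4),("matBL",(238,213),4),("lever knob",(122,275),130),("arm end",(150,205),130),("pillar top",(150,110),200),("plunger",(164,217),20)]:
    print(nm,back("top",uv,z))
for nm,uv,z in [("knob",(360,245),130),("foot",(297,238),60)]: print(nm,back("side",uv,z))
print(proj("top",[0,0,0]))
t=cv2.imread("pics/top0.png");cv2.imwrite("pics/top0c.png",cv2.resize(t[120:280,180:400],None,fx=3.5,fy=3.5,interpolation=2))
t=cv2.imread("pics/side0.png");cv2.imwrite("pics/side0c.png",cv2.resize(t[160:350,100:380],None,fx=2.8,fy=2.8,interpolation=2))
E
```

```text
foot [ 421.19 -196.44   60.  ]
filled rim [ 423.72 -364.95   60.  ]
white [ 520.83 -346.19   60.  ]
green [372.91 -56.85  60.  ]
matTL [652.24 -78.61   4.  ]
matTR [ 671.03 -269.5     4.  ]
matBR [ 483.02 -281.2     4.  ]
matBL [464.46 -97.96   4.  ]
lever knob [293.88  74.68 130.  ]
arm end [431.98  52.21 130.  ]
pillar top [595.46  65.09 200.  ]
plunger [428.76  57.31  20.  ]
knob [ 308.34 -112.99  130.  ]
foot [ 421.   -189.79   60.  ]
[149.85 430.06]
```

View pics/top0c.png

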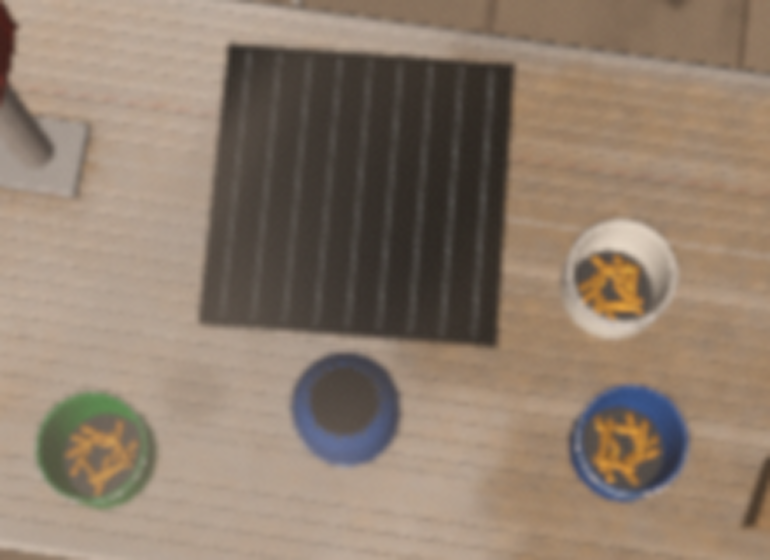

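View pics/side0c.png

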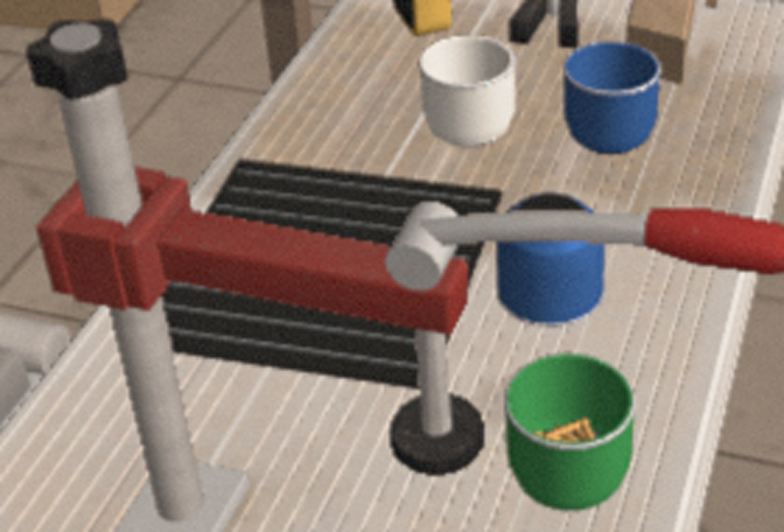

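The choice is confirmed by the close crop: the target is the dark-footed pot at top pixel (278.6,234.6), about (421,−196) mm. The mat centre is at about (568,−182), rotated by around 6°. Next I turn the jaw axis to world y and move over the pot.

apply_moves(
  targets=[
    {"rotation": [0, 0, 0.131], "travel": [0, 0, 0]},
    {"rotation": [0, 0, 0.131], "travel": [0, 0, 0]},
    {"rotation": [0, 0, 0.131], "travel": [0, 0, 0]},
    {"rotation": [0, 0, 0], "travel": [2.2, -5.4, -0.3]},
    {"rotation": [0, 0, 0], "travel": [2.2, -5.4, -0.3]},
    {"rotation": [0, 0, 0], "travel": [2.2, -5.4, -0.3]},
    {"rotation": [0, 0, 0], "travel": [2.2, -5.4, -0.3]},
    {"rotation": [0, 0, 0], "travel": [2.2, -5.4, -0.3]},
    {"rotation": [0, 0, 0], "travel": [2.2, -5.4, -0.3]},
    {"rotation": [0, 0, 0], "travel": [2.2, -5.4, -0.3]},
  ],
  jaw=1,
  squeeze=28,
)

```text
clock: 1.35
position: [412.7, -243.7, 243.5]
tcp_rot: [3.141, -0.0, -0.0]
contact_force: [1.0, 0.0, 0.4]
finger_gap: 87.1
```

apply_moves(
  targets=[
    {"rotation": [0, 0, 0], "travel": [0.8, -4.8, 0]},
    {"rotation": [0, -0.16, 0], "travel": [0, 0, 0]},
    {"rotation": [0, -0.16, 0], "travel": [0, 0, 0]},
    {"rotation": [0, -0.16, 0], "travel": [0, 0, 0]},
    {"rotation": [0, -0.16, 0], "travel": [0, 0, 0]},
    {"rotation": [0, -0.16, 0], "travel": [0, 0, 0]},
    {"rotation": [0, 0, 0], "travel": [0, 0, 0]},
  ],
)

```text
clock: 2.22
position: [421.0, -196.9, 240.5]
tcp_rot: [-2.889, -0.004, 1.229]
contact_force: [-1.0, -0.4, -0.1]
finger_gap: 86.9
```

```bash
python3 - <<'E'
from h import *
s=r.observe();print(s["qpos"],s["position"]);print(R.from_rotvec(s["tcp_rot"]).as_matrix())
cv2.imwrite("pics/w1.png",r.grab_frame("wrist"));cv2.imwrite("pics/s1.png",r.grab_frame("side"))
E
```

```text
[ 0.36  0.55 -0.19  1.6   0.22  1.8  -1.45] [ 421.   -196.89  240.51]
[[ 0.69  0.   -0.72]
 [ 0.   -1.    0.  ]
 [-0.72 -0.   -0.69]]
```

View pics/w1.png

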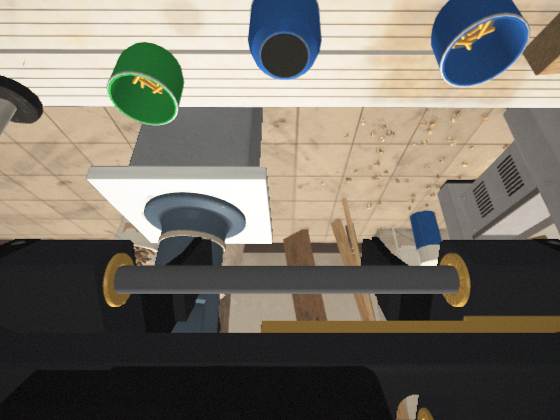

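View pics/s1.png

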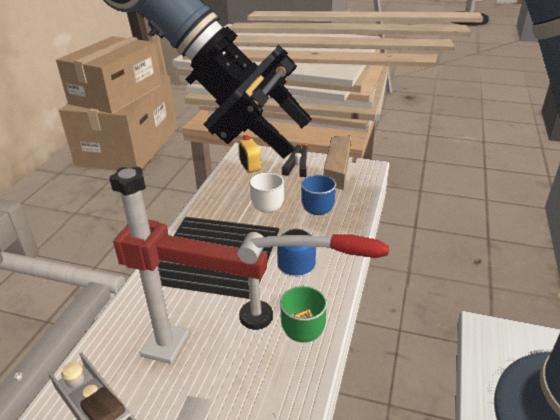

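```bash
cat >> h.py <<'E'
def wback(uv,z,s):
    p=r.camera_params("wrist");T=np.eye(4);T[:3,:3]=R.from_rotvec(s["tcp_rot"]).as_matrix();T[:3,3]=s["position"]
    A=T@p["T_tool_cam"];d=A[:3,:3]@np.linalg.inv(p["mtx"])@np.array([uv[0],uv[1],1.]);c=A[:3,3]
    return c+d*(z-c[2])/d[2]
E
python3 - <<'E'
from h import *
s=r.observe()
print(wback((285,56),60,s), wback((283,0),30,s), wback((480,22),60,s))
print(back("top",(278.6,234.6),60),back("side",(296.4,232.5),60))
E
```

```text
[ 420.67 -196.32   60.  ] [ 450.94 -194.66   30.  ] [ 449.73 -351.21   60.  ]
[ 422.2  -197.53   60.  ] [ 425.86 -203.86   60.  ]
```

apply_moves(
  targets=[
    {"rotation": [0, 0, 0], "travel": [3.1, 0, 4.0]},
    {"rotation": [0, 0, 0], "travel": [3.1, 0, 4.0]},
    {"rotation": [0, -0.08, 0], "travel": [0, 0, 0]},
    {"rotation": [0, -0.08, 0], "travel": [0, 0, 0]},
    {"rotation": [0, 0, 0], "travel": [0, 0, 0]},
  ],
)

```text
clock: 2.95
position: [406.2, -197.8, 143.7]
tcp_rot: [-2.788, 0.001, 1.447]
contact_force: [0.0, 0.5, -0.3]
finger_gap: 87.1
```

```bash
python3 - <<'E'
from h import *
s=r.observe();M=R.from_rotvec(s["tcp_rot"]).as_matrix();print(s["qpos"],s["position"]);print(M)
g=np.array([421.5,-197,27]);t=g+19*M[:,2];print(t,M.T@(t-s["position"]))
E
```

```text
[ 0.34  0.72 -0.17  1.64  0.24  1.75 -1.49] [ 406.22 -197.8   143.66]
[[ 0.58 -0.   -0.82]
 [-0.   -1.    0.  ]
 [-0.82  0.   -0.58]]
[ 405.96 -196.99   16.06] [104.2   -0.83  73.65]
```

apply_moves(
  targets=[
    {"rotation": [0, 0, 0], "travel": [2.6, -0.1, 1.85]},
    {"rotation": [0, 0, 0], "travel": [2.6, 0, 1.85]},
    {"rotation": [0, 0, 0], "travel": [1.6, 0, 1.1]},
    {"rotation": [0, 0, 0], "travel": [1.3, 0, 0.9]},
    {"rotation": [0, 0, 0], "travel": [1.3, 0, 0.9]},
    {"rotation": [0, 0, 0], "travel": [1.0, 0, 0.75]},
    {"rotation": [0, 0, 0], "travel": [0, 0, 0]},
  ],
)

```text
clock: 3.82
position: [405.3, -196.5, 15.4]
tcp_rot: [-2.785, -0.0, 1.453]
contact_force: [-0.1, -0.9, 0.0]
finger_gap: 87.2
```

```bash
python3 - <<'E'
from h import *
s=r.observe();print(s["qpos"],s["position"],s["contact_force"])
cv2.imwrite("pics/s2.png",r.grab_frame("side"))
cv2.imwrite("pics/t2.png",r.grab_frame("top"))
E
```

```text
[ 0.33  0.9  -0.16  1.65  0.26  1.57 -1.54] [ 405.35 -196.52   15.36] [-0.11 -0.89  0.02]
```

View pics/s2.png

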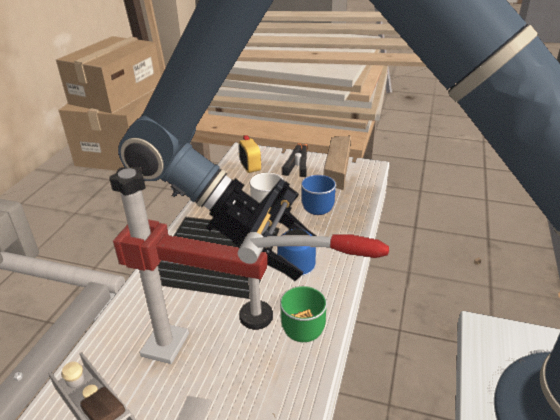

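View pics/t2.png

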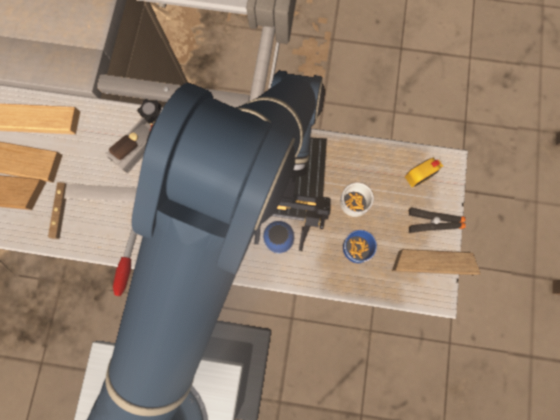

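The fingers straddle the upside-down pot: at top pixels (262,235) and (306,237) with the pot at (279,236). I'll close on it.

apply_moves(
  targets=[
    {"travel": [0, 0, 0], "rotation": [0, 0, 0]},
    {"travel": [0, 0, 0], "rotation": [0, 0, 0]},
    {"travel": [0, 0, 0], "rotation": [0, 0, 0]},
    {"travel": [0, 0, 0], "rotation": [0, 0, 0]},
    {"travel": [0, 0, 0], "rotation": [0, 0, 0]},
    {"travel": [0, 0, 0], "rotation": [0, 0, 0]},
  ],
  jaw=0,
  squeeze=28,
)

```text
clock: 4.68
position: [405.9, -196.3, 16.3]
tcp_rot: [-2.786, 0.0, 1.451]
contact_force: [1.8, 1.2, 2.5]
finger_gap: 66.3
```

apply_moves(
  targets=[
    {"travel": [-1.0, 0, -0.7], "rotation": [0, 0, 0]},
    {"travel": [-2.5, 0, -1.8], "rotation": [0, 0, 0]},
    {"travel": [-2.5, 0, -1.8], "rotation": [0, 0, 0]},
    {"travel": [-2.5, 0, -1.8], "rotation": [0, 0, 0]},
    {"travel": [-2.5, 0, -1.8], "rotation": [0, 0, 0]},
    {"travel": [-2.5, 0, -1.8], "rotation": [0, 0, 0]},
    {"travel": [0, 0, 0], "rotation": [0, 0, 0]},
  ],
)

```text
clock: 5.55
position: [408.7, -197.2, 183.8]
tcp_rot: [2.789, -0.002, -1.442]
contact_force: [-0.5, 0.2, -3.3]
finger_gap: 66.4
```

```bash
python3 - <<'E'
from h import *
s=r.observe();print(s["qpos"],s["position"],s["contact_force"])
cv2.imwrite("pics/s3.png",cv2.resize(r.grab_frame("side")[80:320,120:440],None,fx=2.4,fy=2.4))
E
```

```text
[ 0.34  0.67 -0.17  1.62  0.24  1.81 -1.48] [ 408.73 -197.19  183.76] [-0.55  0.19 -3.27]
```

View pics/s3.png

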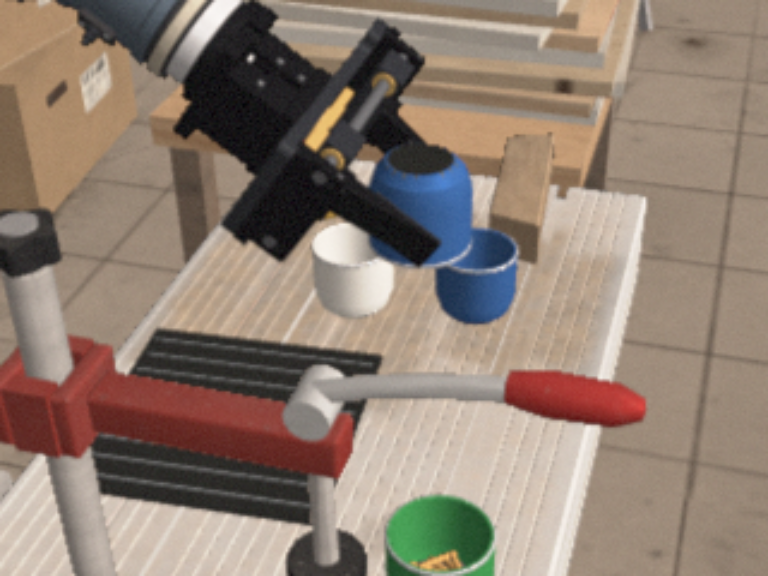

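apply_moves(
  targets=[
    {"travel": [1.8, -0.5, -4.9], "rotation": [0, 0, 0]},
    {"travel": [1.8, -0.5, -4.9], "rotation": [0, 0, 0]},
    {"travel": [1.8, -0.5, -4.9], "rotation": [0, 0, 0]},
    {"travel": [0, 0, 0], "rotation": [0, 0.16, 0]},
    {"travel": [0, 0, 0], "rotation": [0, 0.16, 0]},
    {"travel": [0, 0, 0], "rotation": [0, 0.16, 0]},
    {"travel": [0, 0, 0], "rotation": [0, 0.16, 0]},
    {"travel": [0, 0, 0], "rotation": [0, 0.16, 0]},
    {"travel": [0, 0, 0], "rotation": [0, 0.16, 0]},
    {"travel": [0, 0, 0], "rotation": [0, 0, 0]},
  ],
)

```text
clock: 6.85
position: [513.3, -188.9, 196.6]
tcp_rot: [-3.124, 0.028, 0.06]
contact_force: [-0.0, -0.7, -2.2]
finger_gap: 66.2
```

```bash
python3 - <<'E'
from h import *
s=r.observe();print(s["qpos"],s["position"],s["contact_force"]);print(R.from_rotvec(s["tcp_rot"]).as_matrix())
E
```

```text
[ 0.21  0.31  0.09  1.85 -0.04  1.03 -1.28] [ 513.29 -188.88  196.6 ] [-0.04 -0.68 -2.2 ]
[[ 1.   -0.02 -0.04]
 [-0.02 -1.    0.02]
 [-0.04 -0.02 -1.  ]]
```

apply_moves(
  targets=[
    {"travel": [4.2, -0.2, 0], "rotation": [0, 0, 0]},
    {"travel": [4.2, -0.2, 0], "rotation": [0, 0, 0]},
    {"travel": [4.2, -0.2, 0], "rotation": [0, 0, 0.02]},
    {"travel": [0, 0, 0], "rotation": [0, 0.14, 0]},
    {"travel": [0, 0, 0], "rotation": [0, 0.14, 0]},
    {"travel": [0, 0, 0], "rotation": [0, 0.14, 0]},
    {"travel": [0, 0, 0], "rotation": [0, 0.14, 0]},
    {"travel": [0, 0, 0], "rotation": [0, 0.14, 0]},
    {"travel": [0, 0, 0], "rotation": [0, 0, 0]},
  ],
)

```text
clock: 7.98
position: [644.6, -176.9, 190.8]
tcp_rot: [-2.975, 0.047, -0.917]
contact_force: [-0.1, -0.3, -3.2]
finger_gap: 65.9
```

```bash
python3 - <<'E'
from h import *
s=r.observe();print(s["qpos"],s["position"],s["contact_force"]);print(R.from_rotvec(s["tcp_rot"]).as_matrix())
cv2.imwrite("pics/s4.png",cv2.resize(r.grab_frame("side")[80:320,120:440],None,fx=2.4,fy=2.4))
E
```

```text
[ 0.34  0.29 -0.06  2.03 -0.57  0.29 -0.81] [ 644.61 -176.86  190.84] [-0.1  -0.26 -3.22]
[[ 0.83 -0.02  0.56]
 [-0.04 -1.    0.02]
 [ 0.56 -0.04 -0.83]]
```

View pics/s4.png

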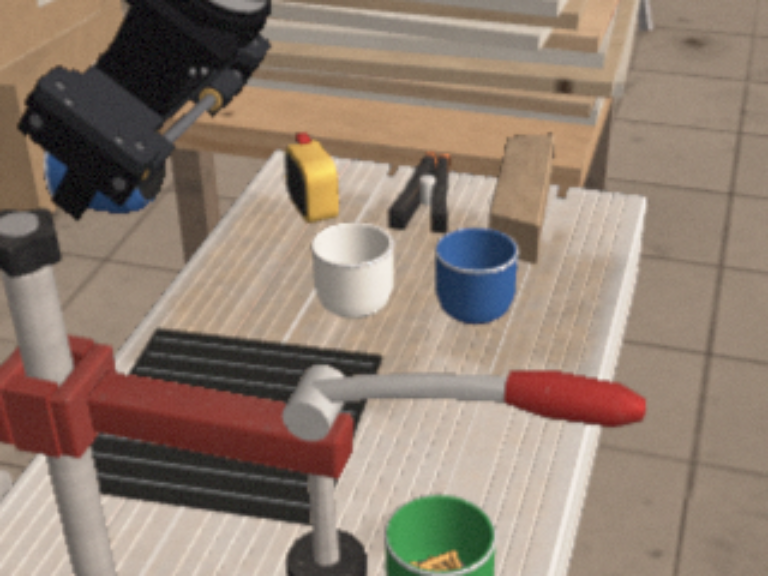

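q6 is near its limit at 34° of lean. I'll yaw the tool to point right, so that the wrist bends sideways and has more range.

apply_moves(
  targets=[
    {"travel": [0, 0, 0], "rotation": [-0.056, 0.004, 0.083]},
    {"travel": [0, 0, 0], "rotation": [-0.056, 0.004, 0.083]},
    {"travel": [0, 0, 0], "rotation": [-0.056, 0.004, 0.083]},
    {"travel": [0, 0, 0], "rotation": [-0.056, 0.004, 0.083]},
    {"travel": [0, 0, 0], "rotation": [-0.056, 0.004, 0.083]},
    {"travel": [0, 0, 0], "rotation": [-0.056, 0.004, 0.083]},
    {"travel": [0, 0, 0], "rotation": [-0.056, 0.004, 0.083]},
    {"travel": [0, 0, 0], "rotation": [-0.056, 0.004, 0.083]},
    {"travel": [0, 0, 0], "rotation": [0, 0, 0]},
  ],
)

```text
clock: 9.15
position: [648.9, -174.3, 194.0]
tcp_rot: [2.58, -1.132, 0.833]
contact_force: [0.0, 0.8, -2.4]
finger_gap: 66.1
```

```bash
cat > st.py <<'E'
from h import *
s=r.observe();M=R.from_rotvec(s["tcp_rot"]).as_matrix();print(s["qpos"],s["position"],s["contact_force"]);print(M)
z=M[:,2];print("lean",np.degrees(np.arccos(-z[2])),"az",np.degrees(np.arctan2(z[1],z[0])),"grasp",s["position"]-19*z,"jaw tilt",np.degrees(np.arcsin(M[2,1])))
E
python3 st.py
```

```text
[-0.8   0.52  1.11  2.03 -0.34  0.35 -1.99] [ 648.87 -174.3   194.05] [ 0.02  0.76 -2.44]
[[ 0.55 -0.73  0.41]
 [-0.61 -0.69 -0.39]
 [ 0.57 -0.04 -0.82]]
lean 34.910768491111675 az -43.53849650096519 grasp [ 640.99 -166.81  209.63] jaw tilt -2.1979294983370674
```

apply_moves(
  targets=[
    {"travel": [0, 0, 0], "rotation": [-0.05, 0.08, 0]},
    {"travel": [0, 0, 0], "rotation": [0, 0.1, 0]},
    {"travel": [0, 0, 0], "rotation": [0, 0, 0]},
  ],
)

```text
clock: 9.52
position: [645.4, -175.4, 191.3]
tcp_rot: [2.41, -1.087, 0.992]
contact_force: [0.4, 0.2, -1.8]
finger_gap: 66.4
```

```bash
python3 st.py;python3 - <<'E'
from h import *
cv2.imwrite("pics/s5.png",r.grab_frame("side"))
E
```

```text
[-0.96  0.7   1.28  2.11 -0.59  0.21 -1.85] [ 645.39 -175.37  191.33] [ 0.39  0.2  -1.81]
[[ 0.47 -0.75  0.46]
 [-0.53 -0.66 -0.53]
 [ 0.7   0.   -0.71]]
lean 44.81903565105438 az -48.80337126466184 grasp [ 636.57 -165.29  204.8 ] jaw tilt 0.1798068570166501
```

View pics/s5.png

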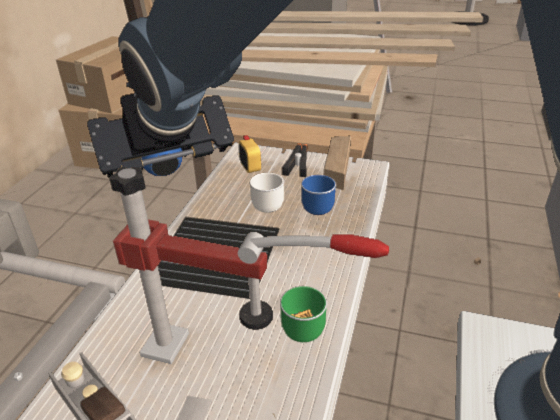

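```bash
cat > fk.py <<'E'
from h import *
from scipy.optimize import least_squares
S=[([1.149,.469,-.049,1.534,.024,1.141,-.082],[258.1,-623.1,221.6]),
([.36,.55,-.19,1.6,.22,1.8,-1.45],[421,-196.9,240.5]),([.34,.72,-.17,1.64,.24,1.75,-1.49],[406.2,-197.8,143.7]),
([.33,.9,-.16,1.65,.26,1.57,-1.54],[405.35,-196.5,15.4]),([.34,.67,-.17,1.62,.24,1.81,-1.48],[408.7,-197.2,183.8]),
([.21,.31,.09,1.85,-.04,1.03,-1.28],[513.3,-188.9,196.6]),([.34,.29,-.06,2.03,-.57,.29,-.81],[644.6,-176.9,190.8]),
([-.8,.52,1.11,2.03,-.34,.35,-1.99],[648.9,-174.3,194]),([-.96,.7,1.28,2.11,-.59,.21,-1.85],[645.4,-175.4,191.3])]
RM={5:[[1,-.02,-.04],[-.02,-1,.02],[-.04,-.02,-1]],6:[[.83,-.02,.56],[-.04,-1,.02],[.56,-.04,-.83]],7:[[.55,-.73,.41],[-.61,-.69,-.39],[.57,-.04,-.82]],1:[[.69,0,-.72],[0,-1,0],[-.72,0,-.69]]}
rz=lambda a:R.from_euler('z',a).as_matrix()
ry=lambda a:R.from_euler('y',a).as_matrix()
def fk(q,p,full=False):
    d1,d3,a3,d5,a5,a6,d7,x0=p
    A=rz(-q[0]); o=np.array([0,0,d1])+A@[x0,0,0]
    A=A@ry(q[1]); B=A@rz(-q[2]); e=o+B@[a3,0,d3]
    C=B@ry(q[3]); D=C@rz(-q[4]); w=e+D@[a5,0,d5]
    E=D@ry(q[5]); t=w+E@[a6,0,d7]
    F=E@rz(-q[6])
    return (t,F,e,w) if full else (t,F)
P0=[300,400,0,400,0,0,300,0]
if __name__=="__main__":
    f=lambda p:np.concatenate([fk(q,p)[0]-np.array(x) for q,x in S])
    o=least_squares(f,P0,loss="soft_l1",f_scale=5);print(list(o.x));print(f(o.x).reshape(-1,3))
    for i,m in RM.items():
        print(i,(np.array(m).T@fk(S[i][0],o.x)[1]))
E
python3 fk.py
```

```text
[np.float64(195.8973059055068), np.float64(635.5600998346928), np.float64(-102.85248951717885), np.float64(536.6859163235172), np.float64(-19.354928916680016), np.float64(-34.22397115211982), np.float64(361.6868118434219), np.float64(-31.414948511590005)]
[[46.96  0.88 18.98]
 [-4.71 37.89  1.94]
 [ 0.12 36.9  -1.17]
 [16.55 34.32 -9.05]
 [-3.76 34.85  1.33]
 [ 4.06 39.66 -8.57]
 [13.15 16.68  4.52]
 [ 1.38  6.9   1.38]
 [-3.58 -0.26 -3.33]]
5 [[ 0.01  1.   -0.  ]
 [-1.    0.01  0.  ]
 [-0.    0.    1.  ]]
6 [[-0.    1.    0.  ]
 [-1.   -0.    0.01]
 [ 0.01 -0.01  1.  ]]
7 [[ 0.01  1.    0.  ]
 [-1.01  0.01  0.  ]
 [-0.   -0.01  1.  ]]
1 [[-0.  1.  0.]
 [-1. -0.  0.]
 [ 0. -0.  1.]]
```

```bash
python3 - <<'E'
s=open("fk.py").read()
s=s.replace("d1,d3,a3,d5,a5,a6,d7,x0=p","d1,d3,a3,d5,a5,a6,d7,y0,y3,y5=p").replace("A@[x0,0,0]","A@[0,y0,0]").replace("[a3,0,d3]","[a3,y3,d3]").replace("[a5,0,d5]","[a5,y5,d5]").replace("P0=[300,400,0,400,0,0,300,0]","P0=[300,400,0,400,0,0,300,0,0,0]")
open("fk.py","w").write(s)
E
python3 fk.py|head -12
```

```text
[np.float64(238.10230305824513), np.float64(558.8819642549323), np.float64(0.3038550455309092), np.float64(467.3842806688427), np.float64(4.12406001337459), np.float64(0.2785247172125007), np.float64(315.7805467031628), np.float64(-26.452353646645072), np.float64(-15.712919347830743), np.float64(0.018097091702242277)]
[[ 0.63 -0.53 -0.5 ]
 [ 1.05 -0.02 -1.61]
 [-0.1   1.26  0.98]
 [ 1.56  1.35  1.72]
 [-0.37 -1.25  0.54]
 [-2.38 -0.53 -3.93]
 [-0.29  0.07  0.99]
 [-0.28 -2.1   1.94]
 [ 0.83  0.97 -0.81]]
5 [[ 0.01  1.   -0.  ]
 [-1.    0.01  0.  ]
```

```bash
cat > ik.py <<'E'
from fk import *
P=[238.1,558.9,0.3,467.4,4.12,0.28,315.8,-26.45,-15.7,0]
lo=np.array([-2.59,-.33,-1.39,.1,-1.04,.21,-2.66]);hi=np.array([2.59,1.99,1.29,2.45,4.18,1.99,2.66])
C=np.array([[0,1,0],[-1,0,0],[0,0,1.]]) # Mtrue^T F = C -> M = F C^T
def tgt(az,L):
    a,L=np.radians(az),np.radians(L)
    z=np.array([np.sin(L)*np.cos(a),np.sin(L)*np.sin(a),-np.cos(L)])
    x=np.array([np.cos(L)*np.cos(a),np.cos(L)*np.sin(a),np.sin(L)])
    return np.column_stack([x,np.cross(z,x),z])
def ik(pos,M,q0,w=0.02,m=0.03):
    def f(q):
        t,F=fk(q,P);E=R.from_matrix((F@C.T).T@M).as_rotvec()
        return np.concatenate([(t-pos)/10,E*20,w*(q-q0)])
    o=least_squares(f,np.clip(q0,lo+m,hi-m),bounds=(lo+m,hi-m));e=f(o.x)[:6];return o.x,np.abs(e).max()
mat=np.array([567.7,-181.8,0])
if __name__=="__main__":
    for az in range(-180,181,15):
      for L in (30,45,55):
        M=tgt(az,L);d=np.array([np.cos(np.radians(az)),np.sin(np.radians(az)),0])
        pos=mat+55*d+[0,0,38]+19*M[:,2]
        best=None
        for q5 in (-.8,0,1,2,3.1):
          for q3 in (-.5,0,.5):
            for q7 in (-1.5,1.5):
              q,e=ik(pos,M,np.array([.2,.5,q3,1.8,q5,.7,q7]),.005)
              if e<.1:
                mg=np.minimum(q-lo,hi-q).min()
                if best is None or mg>best[0]: best=(mg,q)
        if best: 
            t,F,e,w=fk(best[1],P,True);print(az,L,round(best[0],2),best[1],"elbow",e,"wrist",w)
E
python3 ik.py
```

```text
Still running in the background as job /tmp/bash_jobs.1000/9fc002b36220 (pid 958). You'll get a notice when it ends.
```

```bash
cat /tmp/bash_jobs.1000/9fc002b36220/stdout
kill -- -$(cat /tmp/bash_jobs.1000/9fc002b36220/pid); sed -i "s/for q5 in (-.8,0,1,2,3.1)/for q5 in (-.7,1.2,2.9)/; s/for q3 in (-.5,0,.5)/for q3 in (0,)/; s/range(-180,181,15)/range(-120,121,20)/; s/(30,45,55):/(30,45):/; s/print(az,L/print(az,L,flush=True,*[],sep=' ') or print(/" ik.py
python3 - <<'E'
s=open("fk.py").read()
s=s.replace("rz=lambda a:R.from_euler('z',a).as_matrix()","def rz(a):\n    c,s=np.cos(a),np.sin(a);return np.array([[c,-s,0],[s,c,0],[0,0,1]])").replace("ry=lambda a:R.from_euler('y',a).as_matrix()","def ry(a):\n    c,s=np.cos(a),np.sin(a);return np.array([[c,0,s],[0,1,0],[-s,0,c]])")
open("fk.py","w").write(s)
s=open("ik.py").read()
i=s.index("print(az,L"); j=s.index("\n",i); s=s[:i]+'print(az,L,round(best[0],2),best[1],"elbow",e,"wrist",w,flush=True)'+s[j:]
s=s.replace("bounds=(lo+m,hi-m))","bounds=(lo+m,hi-m),max_nfev=60)")
open("ik.py","w").write(s)
E
export OMP_NUM_THREADS=1; time timeout 400 python3 ik.py
```

```text
-120 30 0.51 [ 0.3   0.69 -0.28  1.83  0.75  1.06  2.15] elbow [ 332.79 -144.7   665.21] wrist [ 614.63 -100.81  294.92]
-120 45 0.62 [ 0.15  0.78 -0.2   1.78  0.84  1.26  2.04] elbow [385.4  -99.44 632.7 ] wrist [645.33 -47.59 247.69]
-100 30 0.38 [ 0.38  0.68 -0.41  1.9   0.99  0.98  2.28] elbow [ 315.7  -168.55  669.37] wrist [584.13 -89.67 294.93]
-100 45 0.54 [ 0.1   0.73 -0.17  1.91  1.06  1.08  2.12] elbow [368.01 -79.11 653.36] wrist [594.77 -29.14 247.7 ]
-80 30 0.23 [ 0.4   0.65 -0.43  1.98  1.18  0.84  2.43] elbow [ 299.21 -172.19  679.56] wrist [551.66 -89.63 294.95]
-80 45 0.41 [ 0.07  0.68 -0.13  2.04  1.34  0.89  2.15] elbow [348.52 -65.45 672.13] wrist [540.93 -29.09 247.7 ]
-60 30 0.07 [ 0.42  0.62 -0.41  2.04  1.36  0.66  2.59] elbow [ 282.62 -171.39  690.67] wrist [ 521.14 -100.68  294.96]
-60 45 0.29 [ 0.1   0.64 -0.13  2.16  1.73  0.74  2.09] elbow [328.98 -75.99 685.47] wrist [490.3  -47.46 247.7 ]
-40 45 0.21 [ 0.27  0.62 -0.24  2.24  2.19  0.67  2.04] elbow [ 305.31 -129.39  689.95] wrist [449.01 -82.04 247.69]
-20 45 0.19 [ 0.55  0.64 -0.44  2.26  2.61  0.6  
[... 962 characters left out ...]
w [ 241.66 -301.92  643.63] wrist [ 551.73 -273.91  294.99]
80 45 0.63 [ 1.    0.91 -0.76  1.78 -0.25  0.84  0.43] elbow [ 209.72 -398.74  571.16] wrist [ 541.04 -334.44  247.79]
100 30 0.7 [ 0.8   0.79 -0.62  1.75 -0.05  0.94  0.49] elbow [ 254.88 -316.45  623.95] wrist [ 584.18 -273.85  294.97]
100 45 0.75 [ 0.8   0.88 -0.52  1.67 -0.29  1.12  0.72] elbow [ 275.13 -339.72  588.69] wrist [ 594.82 -334.41  247.74]
120 30 0.76 [ 0.74  0.81 -0.6   1.69  0.05  1.11  0.72] elbow [ 277.7  -306.88  615.86] wrist [ 614.66 -262.72  294.94]
120 45 0.66 [ 0.75  0.93 -0.55  1.57 -0.1   1.33  0.83] elbow [ 305.04 -335.31  567.54] wrist [ 645.37 -315.95  247.73]
real	0m18.135s
user	0m17.755s
sys	0m0.159s
```

The kinematic fit works. Coming in from the right side (tool azimuth about 95°, lean 50°) leaves comfortable joint margins. I'll un-lean, yaw over, then lean again.

apply_moves(
  targets=[
    {"travel": [0, 0, 0], "rotation": [0, -0.13, 0]},
    {"travel": [0, 0, 0], "rotation": [0, -0.13, 0]},
    {"travel": [0, 0, 0], "rotation": [0, -0.13, 0]},
    {"travel": [0, 0, 0], "rotation": [0, -0.13, 0]},
    {"travel": [0, 0, 0], "rotation": [0, -0.13, 0]},
    {"travel": [0, 0, 0], "rotation": [0, -0.13, 0]},
    {"travel": [0, 0, 0], "rotation": [0, 0, -0.14]},
    {"travel": [0, 0, 0], "rotation": [0, 0, -0.14]},
    {"travel": [0, 0, 0], "rotation": [0, 0, -0.14]},
    {"travel": [0, 0, 0], "rotation": [0, 0, 0]},
  ],
)

```text
clock: 10.82
position: [646.4, -180.6, 196.7]
tcp_rot: [3.064, -0.679, 0.017]
contact_force: [0.4, -0.1, -1.2]
finger_gap: 66.1
```

```bash
python3 st.py
```

```text
[-0.37  0.61  0.9   1.62 -0.51  1.15 -1.36] [ 646.41 -180.58  196.73] [ 0.44 -0.14 -1.19]
[[ 0.91 -0.42  0.01]
 [-0.42 -0.91 -0.01]
 [ 0.01  0.   -1.  ]]
lean 0.6287954108526025 az -27.838282550650167 grasp [ 646.23 -180.48  215.72] jaw tilt 0.03136193772848669
```

apply_moves(
  targets=[
    {"travel": [0, 0, 0], "rotation": [0, 0, -0.15]},
    {"travel": [0, 0, 0], "rotation": [0, 0, -0.15]},
    {"travel": [0, 0, 0], "rotation": [0, 0, -0.15]},
    {"travel": [0, 0, 0], "rotation": [0, 0, -0.15]},
    {"travel": [0, 0, 0], "rotation": [0, 0, -0.15]},
    {"travel": [0, 0, 0], "rotation": [0, 0, -0.15]},
    {"travel": [0, 0, 0], "rotation": [0, 0, -0.15]},
    {"travel": [0, 0, 0], "rotation": [0, 0, -0.15]},
    {"travel": [0, 0, 0], "rotation": [0, 0, -0.15]},
    {"travel": [0, 0, 0], "rotation": [0, 0, -0.15]},
  ],
)

```text
clock: 12.08
position: [646.3, -179.6, 195.5]
tcp_rot: [2.696, 1.595, 0.006]
contact_force: [-0.2, 0.3, -1.3]
finger_gap: 66.0
```

apply_moves(
  targets=[
    {"travel": [0, 0, 0], "rotation": [0, 0, -0.15]},
    {"travel": [0, 0, 0], "rotation": [0, 0, -0.15]},
    {"travel": [0, 0, 0], "rotation": [0, 0, -0.15]},
    {"travel": [0, 0, 0], "rotation": [0, 0, -0.15]},
    {"travel": [0, 0, 0], "rotation": [0, 0, 0]},
  ],
)

```text
clock: 12.7
position: [646.2, -179.4, 195.3]
tcp_rot: [2.111, 2.314, 0.003]
contact_force: [-0.0, 0.5, -1.8]
finger_gap: 66.2
```

```bash
python3 st.py
```

```text
[-0.05  0.49  0.38  1.6  -0.2   1.08  0.47] [ 646.24 -179.44  195.31] [-0.02  0.46 -1.84]
[[-0.09  1.    0.01]
 [ 1.    0.09 -0.  ]
 [-0.01  0.01 -1.  ]]
lean 0.5215703534366206 az -30.573722724586286 grasp [ 646.09 -179.35  214.31] jaw tilt 0.4228317525722041
```

apply_moves(
  targets=[
    {"travel": [2.5, -2.7, 0], "rotation": [0, 0, 0]},
    {"travel": [2.5, -2.6, 0], "rotation": [0, 0, 0]},
    {"travel": [2.5, -2.6, 0], "rotation": [0, 0, 0]},
    {"travel": [0, 0, 0], "rotation": [0, 0.145, 0]},
    {"travel": [0, 0, 0], "rotation": [0, 0.145, 0]},
    {"travel": [0, 0, 0], "rotation": [0, 0.145, 0]},
    {"travel": [0, 0, 0], "rotation": [0, 0.145, 0]},
    {"travel": [0, 0, 0], "rotation": [0, 0.145, 0]},
    {"travel": [0, 0, 0], "rotation": [0, 0.145, 0]},
    {"travel": [0, 0, 0], "rotation": [0, 0, 0]},
  ],
)

```text
clock: 13.95
position: [559.4, -114.2, 190.6]
tcp_rot: [-1.619, -1.772, -0.744]
contact_force: [0.5, -0.5, -1.5]
finger_gap: 66.2
```

```bash
python3 st.py; python3 - <<'E'
from h import *
cv2.imwrite("pics/s6.png",r.grab_frame("side"));cv2.imwrite("pics/t6.png",r.grab_frame("top"));cv2.imwrite("pics/w6.png",r.grab_frame("wrist"))
E
```

```text
[ 0.35  0.62  0.2   1.66 -0.77  1.54  0.93] [ 559.38 -114.2   190.64] [ 0.53 -0.49 -1.53]
[[-0.06  1.   -0.07]
 [ 0.65  0.09  0.76]
 [ 0.76 -0.   -0.65]]
lean 49.44804484141035 az 95.25554035957356 grasp [ 560.7  -128.58  203.  ] jaw tilt -0.08314354055411018
```

View pics/s6.png

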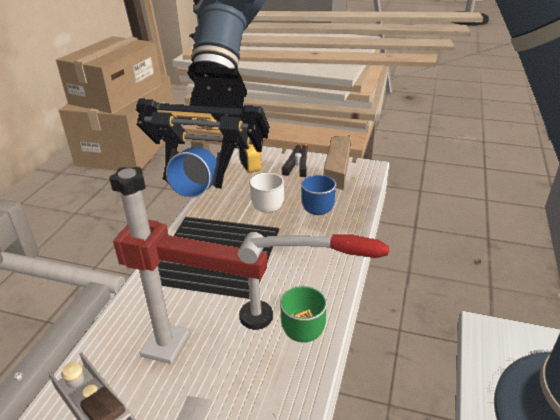

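View pics/w6.png

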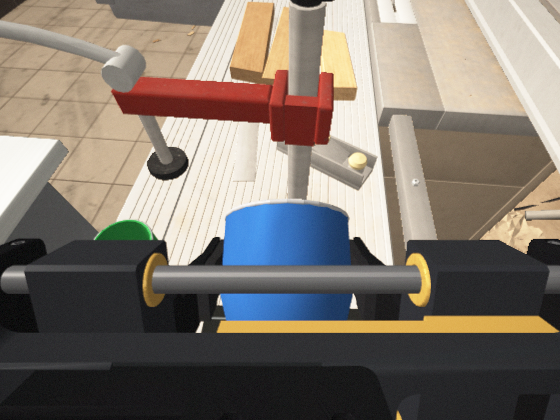

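View pics/t6.png

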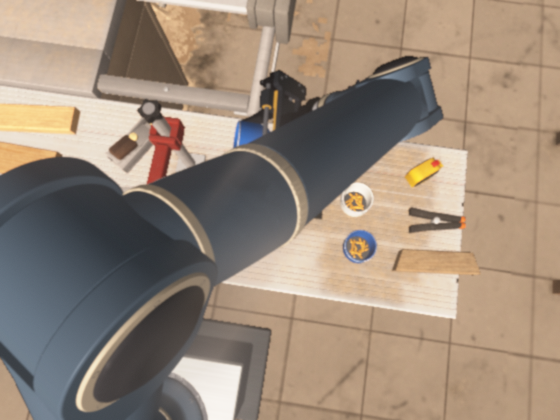

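The pot is held with its mouth to the left and slightly up; side pixel of the mouth (192,173). I'll lower it over the mat.

apply_moves(
  targets=[
    {"travel": [-2.2, 0, 1.9], "rotation": [0, 0, 0]},
    {"travel": [-2.2, 0, 1.9], "rotation": [0, 0, 0]},
    {"travel": [-2.2, 0, 1.9], "rotation": [0, 0, 0]},
    {"travel": [-2.2, 0, 1.9], "rotation": [0, 0, 0]},
    {"travel": [-1.7, 0, 1.4], "rotation": [0, 0, 0]},
    {"travel": [0, 0, 0], "rotation": [0, 0, 0]},
    {"travel": [0, 0, 0], "rotation": [0, 0, 0]},
  ],
)

```text
clock: 14.98
position: [561.3, -109.8, 55.4]
tcp_rot: [-1.609, -1.779, -0.751]
contact_force: [0.4, -0.1, -2.0]
finger_gap: 65.9
```

```bash
python3 st.py; python3 - <<'E'
from h import *
cv2.imwrite("pics/s7.png",cv2.resize(r.grab_frame("side")[130:330,90:330],None,fx=3,fy=3))
E
```

```text
[ 0.36  0.79  0.17  1.7  -0.82  1.37  1.09] [ 561.26 -109.83   55.4 ] [ 0.44 -0.13 -2.04]
[[-0.07  1.   -0.07]
 [ 0.64  0.1   0.76]
 [ 0.76  0.01 -0.65]]
lean 49.658756279991124 az 95.29214044378332 grasp [ 562.6  -124.25   67.7 ] jaw tilt 0.3443577189202353
```

View pics/s7.png

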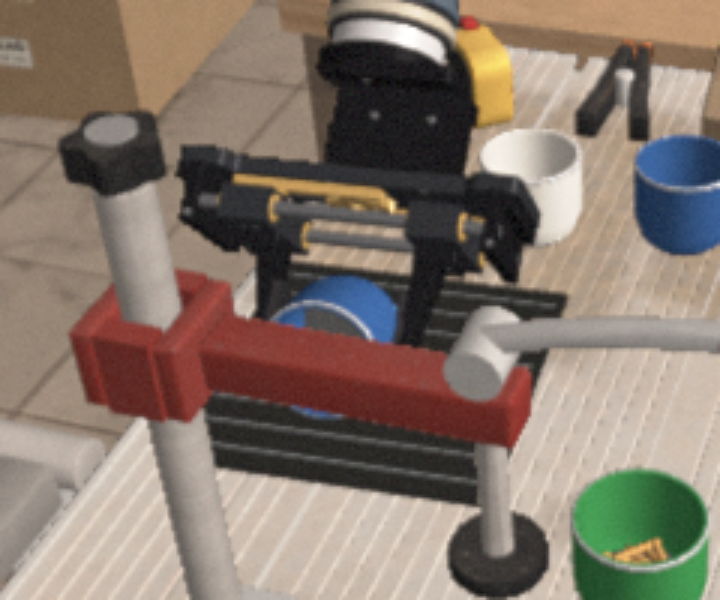

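apply_moves(
  targets=[
    {"travel": [-0.6, 0, 0.5], "rotation": [0, 0, 0]},
    {"travel": [-0.6, 0, 0.5], "rotation": [0, 0, 0]},
    {"travel": [-0.4, 0, 0.35], "rotation": [0, 0, 0]},
    {"travel": [-0.2, 0, 0.15], "rotation": [0, 0, 0]},
    {"travel": [0, 0, 0], "rotation": [0, 0, 0]},
    {"travel": [0, 0, 0], "rotation": [0, 0, 0]},
  ],
)

```text
clock: 15.78
position: [561.1, -110.0, 31.7]
tcp_rot: [-1.609, -1.778, -0.75]
contact_force: [-0.1, -0.6, -2.0]
finger_gap: 65.7
```

```bash
python3 st.py
```

```text
[ 0.36  0.83  0.17  1.7  -0.83  1.35  1.12] [ 561.14 -110.     31.71] [-0.13 -0.62 -1.98]
[[-0.07  1.   -0.07]
 [ 0.64  0.1   0.76]
 [ 0.76  0.01 -0.65]]
lean 49.665662456576534 az 95.31296268778406 grasp [ 562.48 -124.42   44.01] jaw tilt 0.3190015966973441
```

apply_moves(
  targets=[
    {"travel": [-0.15, 0, 0.13], "rotation": [0, 0, 0]},
    {"travel": [-0.15, 0, 0.13], "rotation": [0, 0, 0]},
    {"travel": [0, 0, 0], "rotation": [0, 0, 0]},
    {"travel": [0, 0, 0], "rotation": [0, 0, 0]},
  ],
)

```text
clock: 16.27
position: [561.0, -109.9, 27.6]
tcp_rot: [-1.609, -1.778, -0.75]
contact_force: [-0.6, -0.0, -2.5]
finger_gap: 66.2
```

```bash
python3 st.py
```

```text
[ 0.36  0.84  0.17  1.7  -0.83  1.34  1.12] [ 561.03 -109.9    27.59] [-0.6  -0.04 -2.47]
[[-0.07  1.   -0.07]
 [ 0.64  0.1   0.76]
 [ 0.76  0.01 -0.65]]
lean 49.67395795539889 az 95.32998154270808 grasp [ 562.38 -124.32   39.88] jaw tilt 0.30234971469742505
```

apply_moves(
  targets=[
    {"travel": [-0.12, 0, 0.1], "rotation": [0, 0, 0]},
    {"travel": [0, 0, 0], "rotation": [0, 0, 0]},
    {"travel": [0, 0, 0], "rotation": [0, 0, 0]},
  ],
)

```text
clock: 16.65
position: [561.0, -109.9, 26.0]
tcp_rot: [-1.609, -1.778, -0.75]
contact_force: [-1.1, -0.2, -2.3]
finger_gap: 66.1
```

```bash
python3 st.py; python3 - <<'E'
from h import *
cv2.imwrite("pics/w8.png",r.grab_frame("wrist"))
E
```

```text
[ 0.36  0.84  0.16  1.7  -0.83  1.34  1.12] [ 561.03 -109.9    26.02] [-1.06 -0.22 -2.34]
[[-0.07  1.   -0.07]
 [ 0.64  0.1   0.76]
 [ 0.76  0.01 -0.65]]
lean 49.6742688994187 az 95.33097806213038 grasp [ 562.37 -124.32   38.31] jaw tilt 0.300589495006619
```

View pics/w8.png

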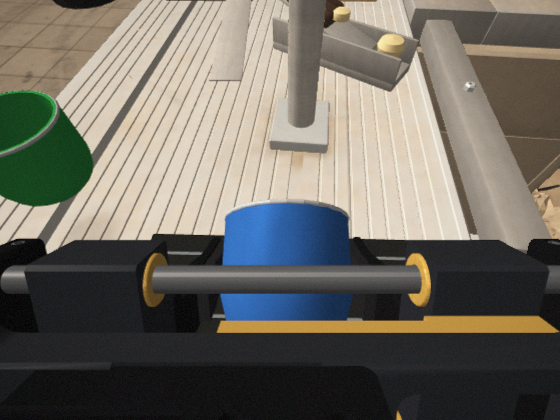

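apply_moves(
  targets=[
    {"travel": [-0.1, 0, 0.1], "rotation": [0, 0, 0]},
    {"travel": [-0.1, 0, 0.1], "rotation": [0, 0, 0]},
    {"travel": [0, 0, 0], "rotation": [0, 0, 0]},
    {"travel": [0, 0, 0], "rotation": [0, 0, 0]},
  ],
)

```text
clock: 17.2
position: [561.1, -109.4, 24.8]
tcp_rot: [-1.606, -1.777, -0.752]
contact_force: [-1.4, -0.9, 5.2]
finger_gap: 66.0
```

```bash
python3 st.py
```

```text
[ 0.37  0.84  0.16  1.7  -0.83  1.34  1.13] [ 561.1  -109.36   24.78] [-1.44 -0.86  5.22]
[[-0.07  1.   -0.07]
 [ 0.64  0.1   0.76]
 [ 0.76  0.01 -0.65]]
lean 49.81176699569093 az 95.32532817185628 grasp [ 562.45 -123.81   37.05] jaw tilt 0.34439358059103126
```

Contact shows 5 N up on the mat. I'll open, then rise straight up.

apply_moves(
  targets=[
    {"travel": [0, 0, 0], "rotation": [0, 0, 0]},
    {"travel": [0.8, 0, -0.7], "rotation": [0, 0, 0]},
    {"travel": [2.5, 0, -2.1], "rotation": [0, 0, 0]},
    {"travel": [3.8, 0, -3.3], "rotation": [0, 0, 0]},
    {"travel": [3.8, 0, -3.3], "rotation": [0, 0, 0]},
    {"travel": [3.8, 0, -3.3], "rotation": [0, 0, 0]},
    {"travel": [0, 0, -3], "rotation": [0, 0, 0]},
    {"travel": [0, 0, 0], "rotation": [0, 0, 0]},
  ],
  jaw=1,
)

```text
clock: 18.2
position: [562.8, -136.2, 238.6]
tcp_rot: [-1.613, -1.781, -0.752]
contact_force: [-0.5, 0.5, 0.4]
finger_gap: 86.9
```

```bash
python3 st.py; python3 - <<'E'
from h import *
cv2.imwrite("pics/s9.png",r.grab_frame("side"));cv2.imwrite("pics/w9.png",r.grab_frame("wrist"))
E
```

```text
[ 0.37  0.59  0.22  1.59 -0.76  1.63  0.9 ] [ 562.78 -136.16  238.56] [-0.48  0.51  0.38]
[[-0.07  1.   -0.07]
 [ 0.65  0.09  0.76]
 [ 0.76  0.01 -0.65]]
lean 49.47418435184936 az 95.02974957922487 grasp [ 564.04 -150.55  250.91] jaw tilt 0.48903027217999134
```

View pics/s9.png

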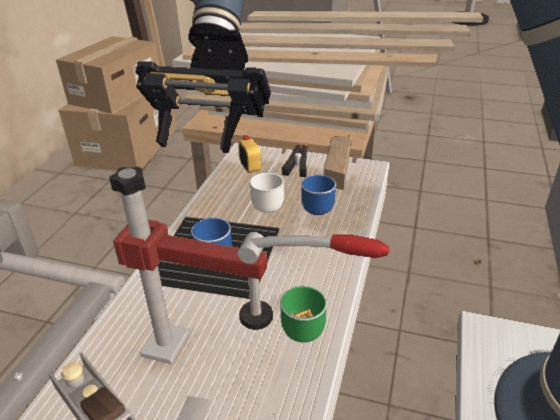

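View pics/w9.png

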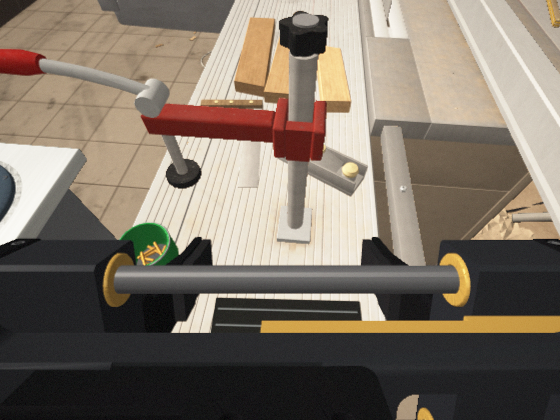

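apply_moves(
  targets=[
    {"travel": [0, 0, 0], "rotation": [0, -0.15, 0]},
    {"travel": [0, 0, 0], "rotation": [0, -0.15, 0]},
    {"travel": [0, 0, 0], "rotation": [0, -0.15, 0]},
    {"travel": [0, 0, 0], "rotation": [0, -0.15, 0]},
    {"travel": [0, 0, 0], "rotation": [0, -0.15, 0]},
    {"travel": [0, 0, 0], "rotation": [0, 0, 0]},
  ],
)

```text
clock: 19.05
position: [561.9, -128.9, 235.9]
tcp_rot: [-2.041, -2.269, -0.127]
contact_force: [-0.4, -0.3, -0.4]
finger_gap: 87.0
```

```bash
python3 st.py; python3 - <<'E'
from h import *
for n in("side","top","wrist"):
    f=r.grab_frame(n);cv2.imwrite(f"pics/{n}10.png",f)
    if n=="side": cv2.imwrite("pics/s10c.png",cv2.resize(f[160:320,120:380],None,fx=3,fy=3,interpolation=2))
E
```

```text
[-0.05  0.32  0.34  1.75 -0.24  1.14  0.49] [ 561.89 -128.94  235.91] [-0.39 -0.34 -0.36]
[[-0.11  0.99 -0.01]
 [ 0.99  0.11  0.12]
 [ 0.12  0.   -0.99]]
lean 6.925204502465605 az 94.39016806369963 grasp [ 562.06 -131.23  254.77] jaw tilt 0.20179361362404333
```

View pics/s10c.png

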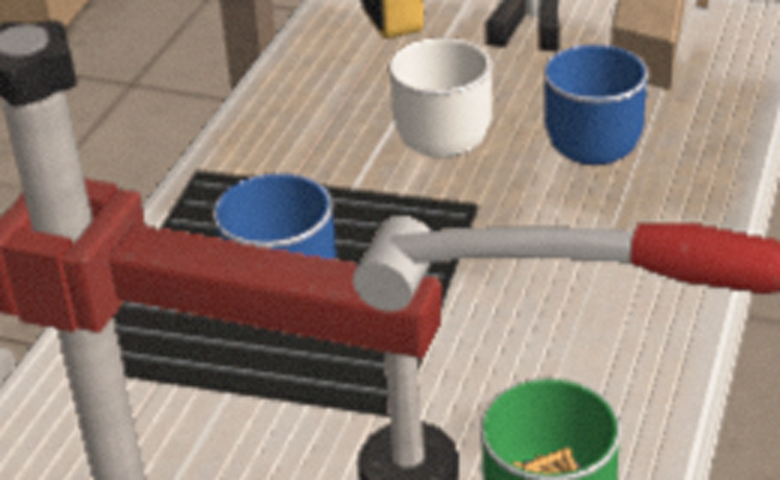

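View pics/wrist10.png

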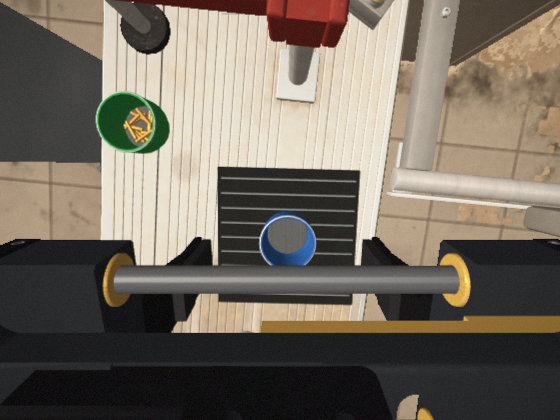

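```bash
python3 - <<'E'
from h import *
s=r.observe()
a=wback((288,242),64,s);ft=wback((288,237),7,s);b=back("side",(120+273/3,160+212/3),64);print(a,ft,b)
for p in (a,b,ft):
    d=p[:2]-[567.7,-181.8];print(d@[.995,.1],d@[-.1,.995])
print(back("side",(120+595/3,160+75/3),60))
x=cv2.imread("pics/side0.png").astype(int);y=cv2.imread("pics/side10.png").astype(int)
print(np.abs(x-y)[170:215,295:340].mean())
E
```

```text
[ 567.26 -171.4    64.  ] [ 568.48 -179.05    7.  ] [ 564.67 -165.63   64.  ]
0.6063255451549998 10.388723781571402
-1.4021748170501882 16.397081864484978
1.0471394672185943 2.6623746366524887
[ 424.3  -357.91   60.  ]
5.078189300411522
```

```bash
python3 - <<'E'
from h import *
s=r.observe();print(s["clock"],s["contact_force"],s["dq"])
a=r.grab_frame("side");b=cv2.imread("pics/side10.png");print(np.abs(a.astype(int)-b)[210:260,180:240].mean())
print(r.close_job())
E
```

```text
19.2 [ 0.5  -0.5  -0.45] [ 0.02  0.    0.01 -0.01  0.01 -0.   -0.01]
2.625
the job is handed in; nothing more can be done
None
```

I picked up the upside-down pot and turned it about 105° in the air. I then set it down on its side on the mat, with about 5 N of contact before opening the fingers. It rocked up onto its foot as the gripper rose away, and I handed the job in at 19.2 s.

- **Pot on the mat:** it stands mouth-up. The wrist camera puts its rim about 10 mm from the mat's centre and its foot about 3 mm. The side camera puts the rim about 16 mm away. The two views disagree by about 6 mm, but both are well inside the 73 mm limit. Two side pictures before hand-in showed no movement of the pot.
- **Filled pot:** it looks unmoved in the side view compared with the start picture.
- **Robot:** the gripper was open and clear of everything, with no contact force beyond noise.
- **What went wrong on the way:** my first placing direction ran a wrist joint to its limit. I un-leaned, yawed the held pot and came in from the right instead.
- **Not checked:** I took no clear top view at the end, because I expected the arm to block it. The job reported no verdict.

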